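# Loosen the knurled lens ring, counting its turns

### The arm

A 6-joint arm with a two-finger parallel gripper is mounted at the origin on a cart in front of the work surface, level with it; the furniture and walls round the work are solid. World frame = base frame: x ahead of the robot, y to its left, z up, the work surface at z = 0. Lengths are in m, angles in degrees, forces in N, time in s.
With the tool pointing down it reaches from about 0.35 to 0.875 m from the base axis. Payload 4.2 kg.
Tool frame: the origin (TCP) lies on the centre line of the jaws, within the pads' length; the fingertips stand 19 mm ahead of it and the grasp point (between the pads) is the TCP; x points along the fingers, y is the direction in which the jaws open and shut, and the axes are right-handed (so a half turn about x gives the same grasp; the last joint's range is limited). The gripper opens to 87 mm and grips with 3 to 60 N. Pads are 19 mm wide; open, the fingers measure 117 mm over their backs; the gripper's body (75 mm by 190 mm) begins 51 mm behind the grasp point.
Start: joints at [-50.902, 22.042, 0.453, 0, -68.411, -14.817], TCP at [0.257, -0.57, 0.242] pointing down, gripper open.
Joint ranges: [-179.83, 179.83], [-69.29, 118.12], [-61.27, 80.66], [-181.25, 117.63], [-171.15, -9.14], [-177.46, 177.46]. Speed limits (degrees/s): [159.86, 159.86, 180, 180, 180, 180].

### API

Orientations are given as a 3x3 rotation matrix whose columns are the frame's x, y, z axes.
In Python, from station import * gives the robot as it stands.
- The arm moves only by the shell command python3 -m creep 'ROWS'. ROWS is JSON, a list of rows, each a list of 5 numbers: the opening, from 0 (shut) to 1 (fully open), then the shift along the world's x, y, z in mm, then the turn about the world's z in rad. In form: [[jaw, x, y, z, turn], ...]. A call has exactly 8 rows; each row is the pose to reach, as a shift and turn from the pose measured when the call began; what a row does not reach only later rows make up. A row lasts 1/10 s, in which the tool goes at most 50 mm and 8.59 degrees, less where a joint would pass 70% of its speed; a pose out of reach is approached as far as the arm can. A call with a gripper value outside its range is refused whole. The fingers move at their own pace and stop on an object; the grip force is fixed at half the most. Time passes only in rows, so rows that repeat a pose let the fingers close, or fill a call up. It gives the time, the measured TCP pose, the force and the opening at its end, in the units of the state.
- sense(): the state, without advancing time (a new reading comes with each control period).
- capture(name): name is "side" or "top" or "wrist"; returns a dict with "image" (384x512x3 uint8, blue, green, red), "z_map" (384x512 float32, m along the optical axis (not along the pixel's ray), 0 where there is no reading), "mtx" (3x3 intrinsics, pixels), "eye" and "attitude" of the camera in the world. Camera axes: x right, y up, looking along -z (the intrinsics and any distortion apply to the point x, -y, -z); pixel columns grow to the right and rows downward; lengths in m; the calibration is good to about 2 mm. A picture is of the moment at which its call begins.
- finish_job(): hands the job in, once; it reports no verdict.
Trained networks look in a picture, given as the dict that the camera call returned (one of the last four; its "shot" number tells which), for a name from the list of things; names that differ only in an ending like _2 or _b are one class to them, and where a whole thing is asked for, a point or a joint stands for the part that bears it (a point fixed in the world has none). Each returns a list of dicts, best first, with "confidence" (0 to 1); they miss things now and then, are a little off and sometimes report something else, mostly with a low value. They report only what shows in the picture. A call takes as long as a camera call.
- look_for(picture, thing): "box" ([left, top, right, bottom] in pixels, round what is visible of it).
- mark_of(picture, thing): "centre" ([column, row] in pixels: a listed point, or the origin of a listed thing).
The state is a dict: "time_s": time; "joints": joint angles; "joint_velocities": joint speeds; "effort": joint torques, N m; "tcp_pos": TCP position; "ee_rot": TCP orientation; "wrist_force": force on the tool from outside, world axes, zero at the start; "moment": the same for the moment, N m; "gripper_width": opening from 0.0 (shut) to 1.0 (fully open).
Only numpy, scipy, OpenCV 4.12 (cv2) and the standard library are available. Lean on these libraries where they do the work, as an engineer would, in place of code of your own. Each camera call takes 0.05 s, during which the arm holds its last target.

### The job

Loosen the big knurled ring that retains the lens in the bench holder: with a fingertip against its rim, roll it anticlockwise (seen from above), counting as its white line comes round to the holder's fixed pointer, and leave it where the line meets the pointer for the second time, give or take fifteen degrees. Nothing but the fingers may touch the holder and ring, nothing at all the lens glass; leave the bottle, the booklet and the small box standing where they are.

Things in the scene. Friction and masses are not known exactly. Their poses are not given: they have to be found in the camera images.
- holder: Round aluminium lens holder screwed to the worktop, it does not move. Flange 140 mm across and 8 mm thick, on it a column 98 to 106 mm across up to z = 44.5 mm. Origin: centre of its underside, on the worktop; z up; its -x axis points from the axis of the ring towards the fixed pointer.
- pointer (a point): Tip of the fixed pointer, a small aluminium finger with a white line that juts out under the ring, 68 mm from the ring's axis along the holder's -x; its top is at z = 43.5 mm, below the ring.
- ring_centre (a point): Point on the ring's axis (vertical) at the height of the ring's top face, z = 70 mm. The dark steel ring is 110 mm in diameter (too wide to grip across) and 24 mm high: its knurled rim spans z = 46 to 70 mm. Its flat top face is 14 mm wide (radius 41 to 55 mm). It turns in place, without rising.
- ring (a joint): Turn of the ring in rad, growing anticlockwise seen from above (loosening). 0: white line over the pointer, first time; 6.283: second time. Starts between -1.8 and -0.5; a stop at -2.7, none near the goal. Turned by friction: resists with 0.05 N m (1 N along the rim), stays where left; 4 to 12 N inwards on the rim while sweeping round carries it.
- ring_mark (a point): Middle of the white line on the ring's top face, 48 mm from the axis, z = 70 mm; the line, 3.5 mm wide, runs radially across the top face and down the rim.
- lens: The clear convex lens inside the ring, 77 mm across, its crown 3 mm above the ring's top (z = 73 mm). Fixed in the holder, must not be touched. Origin on the axis at z = 46 mm.
- oil_bottle: Bystander: small brown bottle with black cap, 33 mm across, 58 mm high, stands loose; origin at the centre of its underside.
- lens_tissue: Bystander: thin pale booklet 75 x 100 x 9 mm lying flat, loose; origin at the centre of its underside, long side along its y.
- cover_glass_box: Bystander: small pale box 35 x 35 x 17 mm, loose; origin at the centre of its underside.

How it is judged:
By the outcome, as a careful person would: the job done as asked, in the order asked, and still so for the second after the job is handed in, with the robot touching nothing.
It also fails if it takes over 72 s, if anything falls off the work surface, if the arm or the gripper's body presses on something with over 40 N, if the wrist force passes 120 N, or if a joint passes its speed limit or range.

## Working session

There is one attempt and no reset: what is moved stays moved. The work goes in short steps, Python scripts to look and compute and a shell command to move; the robot and the scene stay as the last step left them, time stands still between calls to the robot, and variables do not carry over. Pictures are saved under pics/ and viewed, and the job is handed in when it is done.

```bash
mkdir -p pics; ls; cat > h.py <<'E'
from station import *
import numpy as np, cv2
def ray(p,uv,z):
    K=np.array(p["mtx"]);R=np.array(p["attitude"]);e=np.array(p["eye"])
    d=np.linalg.inv(K)@np.array([uv[0],uv[1],1.]); d=R@np.array([d[0],-d[1],-d[2]])
    t=(z-e[2])/d[2]; return e+t*d
def proj(p,X):
    K=np.array(p["mtx"]);R=np.array(p["attitude"]);e=np.array(p["eye"])
    c=R.T@(np.array(X)-e); c=K@np.array([c[0],-c[1],-c[2]]); return c[:2]/c[2]
E
python3 - <<'E'
from h import *
s=sense(); print({k:np.round(v,3).tolist() for k,v in s.items()})
for n in ["side","top"]:
    p=capture(n); print(n,p.keys(),np.round(p["eye"],3)); cv2.imwrite(f"pics/{n}0.png",p["image"])
    for t,z in [("holder",0),("pointer",.0435),("ring_centre",.07),("ring_mark",.07),("lens",.046),("oil_bottle",0),("lens_tissue",0),("cover_glass_box",0)]:
        for m in mark_of(p,t)[:2]: print(t,np.round(m["centre"],1),round(m["confidence"],2),np.round(ray(p,m["centre"],z),4))
E
```

```text
pics
{'time_s': 0.0, 'joints': [-50.901, 22.09, 0.381, -0.029, -68.411, -14.816], 'joint_velocities': [0.0, -0.027, 0.036, -0.002, -0.019, -0.061], 'effort': [0.0, -39.067, 18.74, 4.22, 0.011, -0.0], 'tcp_pos': [0.257, -0.569, 0.24], 'ee_rot': [[-0.001, -0.411, 0.912], [0.002, 0.912, 0.411], [-1.0, 0.002, -0.0]], 'wrist_force': [0.333, -0.437, 0.004], 'moment': [-0.014, 0.058, 0.0], 'gripper_width': 1.0}
side dict_keys(['image', 'z_map', 'mtx', 'eye', 'attitude', 'shot']) [0.111 0.972 0.38 ]
holder [243.3 219.8] 0.74 [0.527 0.306 0.   ]
holder [180.3 242.7] 0.24 [0.5867 0.4702 0.    ]
pointer [264.4 214.2] 0.57 [0.4528 0.334  0.0435]
ring_centre [239.3 198.2] 0.87 [0.5186 0.3353 0.07  ]
ring_mark [248.9 205.8] 0.69 [0.4766 0.3623 0.07  ]
ring_mark [242.5 196.9] 0.69 [0.5164 0.3248 0.07  ]
lens [241.1 223.6] 0.3 [0.471  0.4047 0.046 ]
lens [321.8 195.7] 0.19 [0.3757 0.1685 0.046 ]
oil_bottle [178.1 244. ] 0.74 [0.5871 0.4769 0.    ]
lens_tissue [217.7 272.2] 0.75 [0.4509 0.5216 0.    ]
cover_glass_box [320.4 197.5] 0.42 [0.4109 0.0729 0.    ]
top dict_keys(['image', 'z_map', 'mtx', 'eye', 'attitude', 'shot']) [0.34  0.283 0.914]
holder [234.6 188.2] 0.83 [0.5241 0.3268 0.    ]
pointer [228.5 212.3] 0.96 [0.4548 0.3377 0.0435]
ring_centre [234.4 187. ] 0.61 [0.513 0.324 0.07 ]
ring_centre [229.2 214.1] 0.19 [0.4471 0.3342 0.07  ]
ring_mark [220.9 200.9] 0.62 [0.4783 0.3552 0.07  ]
lens [237.  185.1] 0.68 [0.5229 0.3189 0.046 ]
oil_bottle [174.6 165.4] 0.48 [0.5816 0.4873 0.    ]
lens_tissue [158.4 216.3] 0.55 [0.4457 0.5202 0.    ]
cover_glass_box [338.6 233.7] 0.5 [0.4131 0.0593 0.    ]
```

```bash
python3 - <<'E'
import cv2
for n in ["side","top"]:
    i=cv2.imread(f"pics/{n}0.png"); cv2.imwrite(f"pics/{n}0b.png",cv2.resize(i[110:310,110:380],None,fx=2.9,fy=2.9,interpolation=cv2.INTER_CUBIC))
E
```

```text
(no output)
```

View pics/side0b.png

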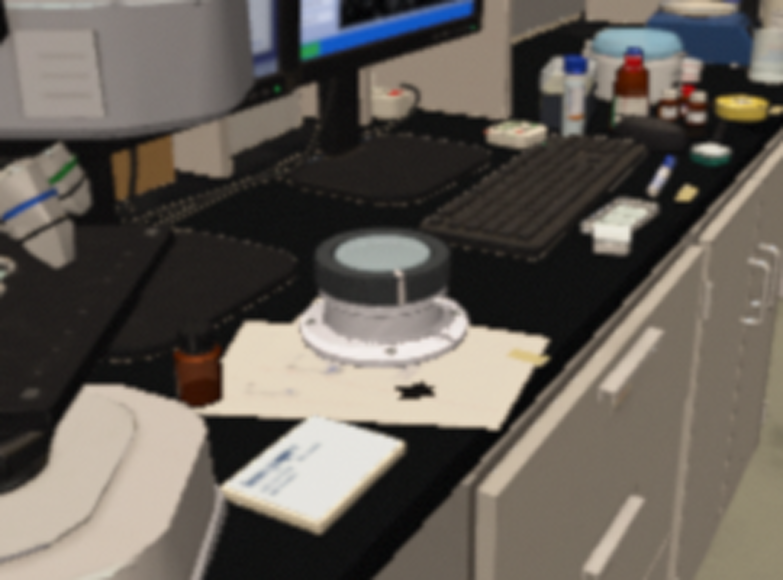

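View pics/top0b.png

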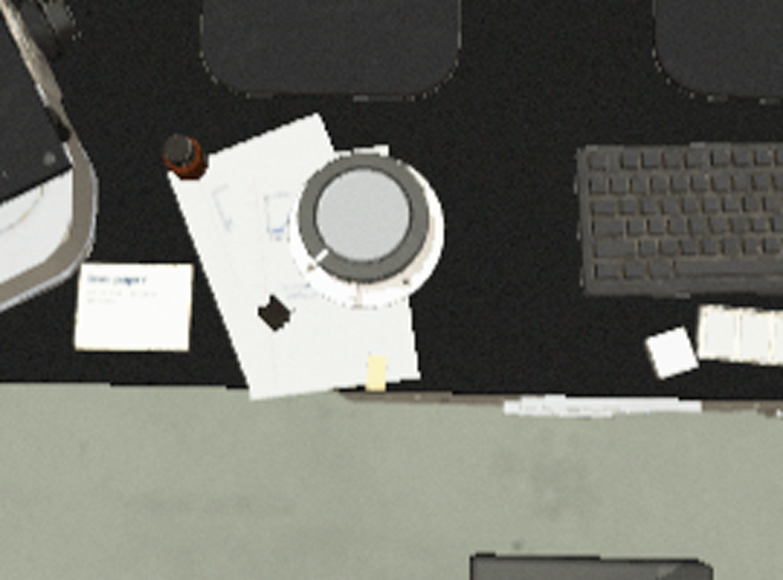

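View pics/top0.png

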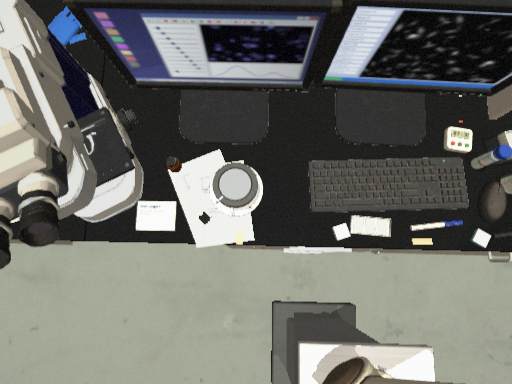

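Side and top agree within about 1 cm: the ring is near (0.515, 0.325), and the white line is about 40° before the pointer. Next I'll move above it for a close wrist view.

```bash
python3 -m creep '[[0,30,45,10,0],[0,60,90,20,0],[0,90,135,30,0],[0,120,180,40,0],[0,145,220,40,0],[0,165,265,40,0],[0,180,310,40,0],[0,190,355,40,0]]'
python3 -m creep '[[0,0,45,0,0],[0,0,90,0,0],[0,0,135,0,0],[0,0,180,0,0],[0,0,225,0,0],[0,0,270,0,0],[0,0,315,0,0],[0,0,360,0,0]]'
python3 - <<'E'
from h import *
s=sense(); print(s["tcp_pos"],s["joints"],s["time_s"],s["wrist_force"])
p=capture("top"); z=p["z_map"]
# heights near the work
K=np.array(p["mtx"]);R=np.array(p["attitude"]);e=np.array(p["eye"])
v,u=np.mgrid[:384,:512]; c=np.stack([(u-K[0,2])/K[0,0]*z,-(v-K[1,2])/K[1,1]*z,-z],-1); W=c@R.T+e
W[z==0]=np.nan
for X in np.arange(.35,.85,.05):
    print(round(X,2),[ (round(float(np.nanmax(W[...,2][m])),2) if (m:=(abs(W[...,0]-X-.025)<.025)&(abs(W[...,1]-Y-.025)<.025)).any() else None) for Y in np.arange(.1,.75,.05)])
p=capture("wrist"); print(np.round(p["eye"],3),np.round(p["attitude"],2)); cv2.imwrite("pics/w1.png",p["image"])
E
```

```text
time_s: 1.7
tcp_pos: [0.4456, -0.2219, 0.2818]
ee_rot: [[0.001, -0.411, 0.911], [-0.0, 0.911, 0.411], [-1.0, -0.001, 0.001]]
wrist_force: [0.0, 0.1, -0.4]
gripper_width: 0.361
time_s: 2.5
tcp_pos: [0.4452, 0.14, 0.2822]
ee_rot: [[0.002, -0.412, 0.911], [0.0, 0.911, 0.412], [-1.0, -0.001, 0.002]]
wrist_force: [0.8, -0.4, -0.3]
gripper_width: 0.005
[0.44519472 0.13999446 0.28222862] [ 3.75140535e+01  4.59140994e+00 -1.68431161e+01  5.56893560e-02
 -6.84703194e+01 -1.03221987e+02] 2.5 [ 0.84225434 -0.41878552 -0.27400176]
0.35 [0.6, 0.61, 0.62, 0.62, 0.61, 0.0, 0.01, 0.01, 0.5, 0.5, 0.46, 0.01, 0.0]
0.4 [0.63, 0.63, 0.61, 0.6, 0.01, 0.01, 0.01, 0.01, 0.48, 0.48, 0.47, 0.06, 0.06]
0.45 [0.63, 0.63, 0.0, 0.07, 0.08, 0.07, 0.01, 0.01, 0.01, 0.47, 0.48, 0.07, None]
0.5 [None, 0.01, 0.0, 0.08, 0.08, 0.07, 0.01, 0.0, 0.16, 0.48, 0.48, 0.07, None]
0.55 [0.03, 0.0, 0.01, 0.07, 0.07, 0.07, 0.01, 0.06, 0.16, 0.39, 0.48, 0.44, None]
0.6 [0.02, 0.01, 0.0, 0.02, 0.02, 0.02, 0.02, 0.01, 0.01, 0.16, 0.44, 0.44, None]
0.65 [0.01, 0.01, 0.01, 0.02, 0.02, 0.02, 0.02, 0.02, 0.01, 0.09, 0.39, 0.39, 0.37]
0.7 [0.46, 0.46, 0.46, 0.46, 0.46, 0.46, 0.46, 0.46, 0.46, 0.46, 0.09, 0.37, 0.37]
0.75 [0.24, 0.01, 0.02, 0.02, 0.02, 0.02, 0.02, 0.02, 0.01, 0.01, 0.01, 0.37, 0.37]
0.8 [0.0, 0.0, -0.0, None, None, None, None, -0.0, None, 0.0, 0.01, 0.01, 0.33]
[0.376 0.113 0.424] [[-0.42 -0.87 -0.25]
 [ 0.91 -0.4  -0.11]
 [ 0.   -0.27  0.96]]
```

View pics/w1.png

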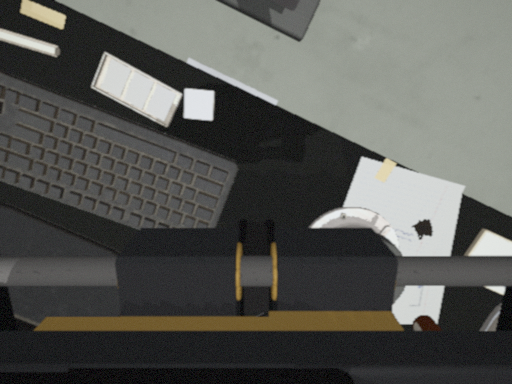

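```bash
python3 - <<'E'
from h import *
p=capture("top"); cv2.imwrite("pics/t2.png",p["image"])
z=p["z_map"];K=np.array(p["mtx"]);R=np.array(p["attitude"]);e=np.array(p["eye"])
v,u=np.mgrid[:384,:512]; c=np.stack([(u-K[0,2])/K[0,0]*z,-(v-K[1,2])/K[1,1]*z,-z],-1); W=c@R.T+e
W[z==0]=np.nan
print("cols y from .0")
for X in np.arange(-.1,.6,.05):
    print(round(X,2),[ (round(float(np.nanmax(W[...,2][m])),2) if (m:=(abs(W[...,0]-X-.025)<.025)&(abs(W[...,1]-Y-.025)<.025)).any() else None) for Y in np.arange(0,.75,.05)])
p=capture("side"); cv2.imwrite("pics/s2.png",p["image"])
E
```

```text
cols y from .0
-0.1 [None, None, -0.37, -0.69, -0.79, -0.79, -0.79, -0.79, -0.78, -0.78, -0.79, -0.79, -0.79, -0.79, -0.79]
-0.05 [None, None, -0.34, -0.69, -0.79, -0.78, -0.79, -0.79, -0.79, -0.79, -0.79, -0.79, -0.79, -0.79, -0.79]
0.0 [None, None, None, -0.69, -0.79, -0.79, -0.79, -0.79, -0.79, -0.79, -0.79, -0.79, -0.79, -0.79, -0.79]
0.05 [None, None, None, 0.0, -0.79, -0.79, -0.79, -0.79, -0.79, -0.79, -0.79, -0.79, -0.79, -0.79, -0.79]
0.1 [None, None, None, None, None, None, None, None, -0.79, -0.79, -0.79, -0.79, -0.79, -0.79, -0.79]
0.15 [None, None, None, None, None, None, None, None, None, -0.79, -0.79, -0.79, -0.79, -0.79, -0.79]
0.2 [None, None, None, None, None, None, None, None, None, None, -0.79, -0.79, -0.79, -0.79, -0.79]
0.25 [None, None, 0.64, 0.66, 0.66, 0.63, 0.61, None, None, None, -0.79, -0.79, -0.79, -0.79, -0.79]
0.3 [None, None, None, 0.63, 0.64, 0.63, 0.61, None, None, None, None, 0.49, -0.79, -0.79, -0.79]
0.35 [0.0, None, 0.59, 0.61, 0.62, 0.62, 0.61, 0.0, 0.0, 0.01, 0.5, 0.5, 0.46, 0.01, 0.0]
0.4 [0.01, None, 0.63, 0.63, 0.61, 0.6, 0.0, 0.01, 0.01, 0.01, 0.48, 0.48, 0.47, 0.06, 0.06]
0.45 [None, None, 0.63, 0.63, 0.58, 0.07, 0.08, 0.07, 0.01, 0.01, 0.01, 0.47, 0.47, 0.07, None]
0.5 [None, None, None, 0.0, 0.01, 0.08, 0.08, 0.08, 0.01, 0.01, 0.16, 0.48, 0.48, 0.07, None]
0.55 [None, None, 0.03, 0.0, 0.01, 0.07, 0.08, 0.07, 0.01, 0.06, 0.16, 0.39, 0.48, 0.44, None]
```

View pics/t2.png

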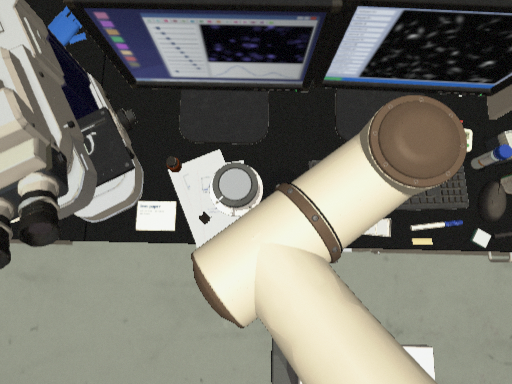

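View pics/s2.png

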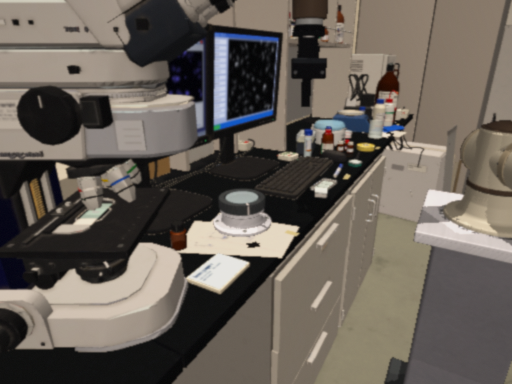

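```bash
cat >> h.py <<'E'
def cloud(p):
    z=p["z_map"];K=np.array(p["mtx"]);R=np.array(p["attitude"]);e=np.array(p["eye"])
    v,u=np.mgrid[:384,:512]; c=np.stack([(u-K[0,2])/K[0,0]*z,-(v-K[1,2])/K[1,1]*z,-z],-1); W=c@R.T+e
    W[z==0]=np.nan; return W
E
python3 - <<'E'
from h import *
s=sense(); t=s["tcp_pos"]; j1=np.radians(s["joints"][0]); a=np.array([np.cos(j1),np.sin(j1)]); l=np.array([-a[1],a[0]])
p=capture("top");W=cloud(p).reshape(-1,3); W=W[~np.isnan(W[:,0])]
q=cloud(capture("side")).reshape(-1,3); q=q[~np.isnan(q[:,0])]
A=W[(W[:,2]>.3)&(W[:,1]<.4)&(W[:,0]<.6)]
d=A[:,:2]-t[:2]; L=d@l; F=d@a
for b in np.arange(-.1,.35,.03):
    m=(L>b)&(L<b+.03)
    if m.any(): print("L",round(b,2),"F",F[m].min().round(3),F[m].max().round(3),"z",A[m,2].max().round(3))
M=np.vstack([W,q]); M=M[(M[:,2]>.12)&(M[:,1]>.42)&(M[:,0]>.1)&(M[:,0]<.7)]
np.save("micro.npy",M)
for zz in np.arange(.12,.5,.04):
    m=M[(M[:,2]>zz)&(M[:,2]<zz+.04)]
    print("z",round(zz,2),[(round(X,2),m[(m[:,0]>X)&(m[:,0]<X+.05),1].min().round(3)) for X in np.arange(.2,.7,.05) if ((m[:,0]>X)&(m[:,0]<X+.05)).any()])
E
```

```text
L -0.07 F -0.005 0.004 z 0.622
L -0.04 F -0.039 0.04 z 0.633
L -0.01 F -0.041 0.045 z 0.634
L 0.02 F -0.039 0.04 z 0.633
L 0.05 F -0.039 0.04 z 0.612
L 0.08 F -0.045 0.046 z 0.616
L 0.11 F -0.143 0.046 z 0.657
L 0.14 F -0.121 0.042 z 0.659
L 0.17 F -0.102 0.042 z 0.652
L 0.2 F -0.041 0.042 z 0.614
z 0.12 [(np.float64(0.4), np.float64(0.692)), (np.float64(0.45), np.float64(0.601)), (np.float64(0.5), np.float64(0.54)), (np.float64(0.55), np.float64(0.548)), (np.float64(0.6), np.float64(0.576)), (np.float64(0.65), np.float64(0.602))]
z 0.16 [(np.float64(0.4), np.float64(0.692)), (np.float64(0.45), np.float64(0.608)), (np.float64(0.5), np.float64(0.542)), (np.float64(0.55), np.float64(0.549)), (np.float64(0.6), np.float64(0.576)), (np.float64(0.65), np.float64(0.604))]
z 0.2 [(np.float64(0.45), np.float64(0.658)), (np.float64(0.5), np.float64(0.624)), (np.float64(0.55), np.float64(0.651)), (np.float64(0.6), np.float64(0.672)), (np.float64(0.65), np.float64(0.653))]
z 0.24 [(np.float64(0.4), np.float64(0.573)), (np.float64(0.45), np.float64(0.568)), (np.float64(0.5), np.float64(0.574)), (
[... 803 characters left out ...]
.6), np.float64(0.621)), (np.float64(0.65), np.float64(0.648))]
z 0.4 [(np.float64(0.35), np.float64(0.552)), (np.float64(0.4), np.float64(0.547)), (np.float64(0.45), np.float64(0.552)), (np.float64(0.5), np.float64(0.576)), (np.float64(0.55), np.float64(0.606)), (np.float64(0.6), np.float64(0.633))]
z 0.44 [(np.float64(0.3), np.float64(0.576)), (np.float64(0.35), np.float64(0.518)), (np.float64(0.4), np.float64(0.534)), (np.float64(0.45), np.float64(0.552)), (np.float64(0.5), np.float64(0.58)), (np.float64(0.55), np.float64(0.604))]
z 0.48 [(np.float64(0.3), np.float64(0.577)), (np.float64(0.35), np.float64(0.519)), (np.float64(0.4), np.float64(0.543)), (np.float64(0.5), np.float64(0.599))]
```

```bash
python3 - <<'E'
from h import *
from scipy.optimize import least_squares
for n in ["top","side"]:
    p=capture(n); W=cloud(p); m=(W[...,2]>.06)&(W[...,2]<.085)&(abs(W[...,0]-.515)<.09)&(abs(W[...,1]-.325)<.09)
    P=W[m]; c,r=cv2.minEnclosingCircle(P[:,:2].astype(np.float32)); print(n,"depth disc",c,r,m.sum(),np.median(P[:,2]), P[:,:2].mean(0))
    m=(W[...,2]>.004)&(W[...,2]<.016)&(abs(W[...,0]-.515)<.09)&(abs(W[...,1]-.325)<.09)
    # image edge fit: model outer ring top circle and bottom circle silhouettes vs. lens inner edge
    g=cv2.cvtColor(p["image"],cv2.COLOR_BGR2GRAY).astype(np.float32)
    def sample(c,r,z,k=90):
        out=[]
        for th in np.linspace(0,2*np.pi,k,endpoint=False):
            out.append(proj(p,[c[0]+r*np.cos(th),c[1]+r*np.sin(th),z]))
        return np.array(out,np.float32)
    def val(pts): return cv2.remap(g,pts[:,0].copy(),pts[:,1].copy(),cv2.INTER_LINEAR).ravel()
    best=[]
    for x in np.arange(.495,.54,.001):
        for y in np.arange(.305,.345,.001):
            # inner edge at r=41 ,z=.07 : bright inside, dark outside ; flange edge r=70, z=.008
            s1=np.mean(val(sample((x,y),.038,.07))-val(sample((x,y),.045,.07)))
            best.append((s1,x,y))
    best.sort(reverse=True); B=np.array(best[:8]); print("inner edge",np.round(B[:3],3),B.mean(0).round(4))
E
```

```text
top depth disc (0.5224307179450989, 0.32351163029670715) 0.05559332296252251 1593 0.07121186508434074 [0.52070581 0.32327835]
inner edge [[43.544  0.522  0.319]
 [43.403  0.52   0.329]
 [43.317  0.521  0.319]] [43.2027  0.5206  0.3226]
side depth disc (0.520585298538208, 0.3231157660484314) 0.05591657757759094 810 0.06971577857240013 [0.51439485 0.33364137]
inner edge [[51.47   0.519  0.324]
 [51.405  0.52   0.324]
 [51.27   0.519  0.325]] [51.0529  0.5191  0.3241]
```

```bash
cat >> h.py <<'E'
C=np.array([.5205,.3235])
def line(p,name=None,c=C):
    """angles (deg) of brightest spot on ring's top face, and of pointer"""
    g=cv2.cvtColor(p["image"],cv2.COLOR_BGR2GRAY).astype(np.float32)
    ths=np.arange(0,360,1.); rs=np.arange(.044,.0525,.001)
    U=np.array([[proj(p,[c[0]+r*np.cos(np.radians(t)),c[1]+r*np.sin(np.radians(t)),.07]) for t in ths] for r in rs],np.float32)
    I=cv2.remap(g,U[...,0].copy(),U[...,1].copy(),cv2.INTER_LINEAR); v=np.median(I,0)
    k=int(np.argmax(v)); w=np.array([max(v[(k+i)%360]-np.median(v)-10,0) for i in range(-8,9)])
    return round(k+float((w*np.arange(-8,9)).sum()/max(w.sum(),1e-6)),1), float(v[k]), float(np.median(v)), np.argsort(-v)[:12].tolist()
E
python3 - <<'E'
from h import *
for n in ["top","side"]:
    p=capture(n); print(n,line(p))
    for t in ["pointer","ring_mark"]:
        for m in mark_of(p,t)[:2]:
            X=ray(p,m["centre"],.0435 if t=="pointer" else .07)[:2]-C; print(t,round(m["confidence"],2),np.degrees(np.arctan2(X[1],X[0])).round(1),np.hypot(*X).round(4))
    cv2.imwrite(f"pics/{n}3.png",cv2.resize(p["image"][140:270,180:300],None,fx=4.6,fy=4.6,interpolation=cv2.INTER_CUBIC))
E
```

```text
top (136.2, 221.8193359375, 101.123046875, [136, 137, 135, 138, 134, 139, 133, 140, 132, 141, 131, 142])
pointer 0.86 166.3 0.0733
ring_mark 0.7 133.0 0.0481
side (137.6, 170.3203125, 65.97216796875, [138, 137, 139, 136, 140, 135, 141, 134, 142, 133, 143, 132])
pointer 0.43 122.8 0.079
ring_mark 0.57 138.4 0.0486
```

View pics/side3.png

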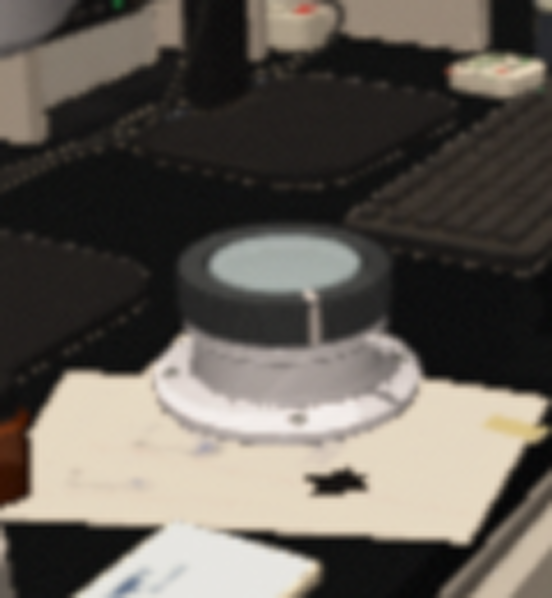

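View pics/top3.png

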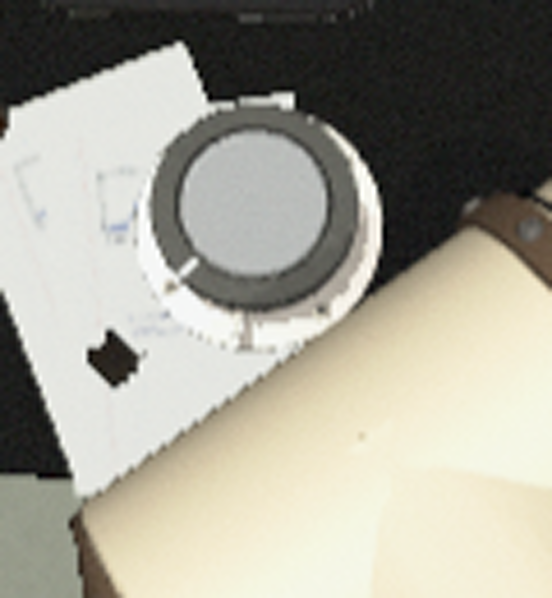

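```bash
python3 - <<'E'
from h import *
for n in ["top","side"]:
    p=capture(n); o=p["image"]; s=8; x0,y0=(205,160) if n=="top" else (210,180)
    im=cv2.resize(o[y0:y0+72,x0:x0+80],None,fx=s,fy=s,interpolation=cv2.INTER_CUBIC)
    for t in (165,175,185,195):
        a=np.radians(t); q=[((proj(p,[C[0]+r*np.cos(a),C[1]+r*np.sin(a),.0435])-[x0,y0]+.5)*s).astype(int) for r in (.068,)]
        cv2.circle(im,tuple(map(int,q[0])),3,(0,0,255),-1); cv2.putText(im,str(t),tuple(map(int,q[0]+[4,18])),0,.4,(0,0,255))
    cv2.imwrite(f"pics/{n}4.png",im)
E
```

```text
(no output)
```

View pics/side4.png

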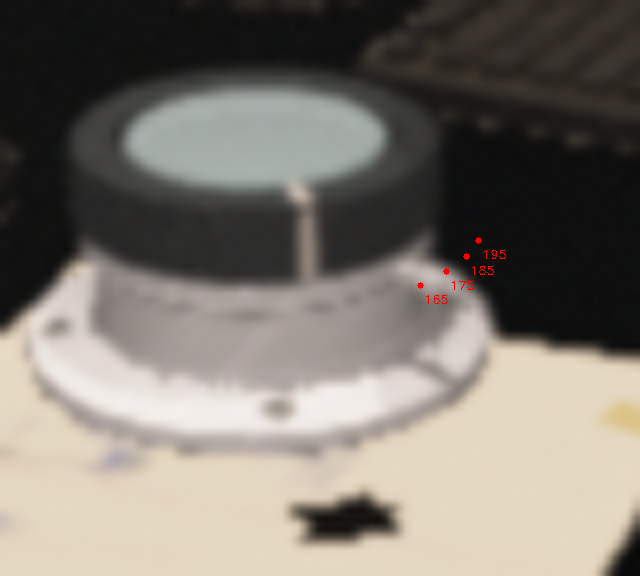

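View pics/top4.png

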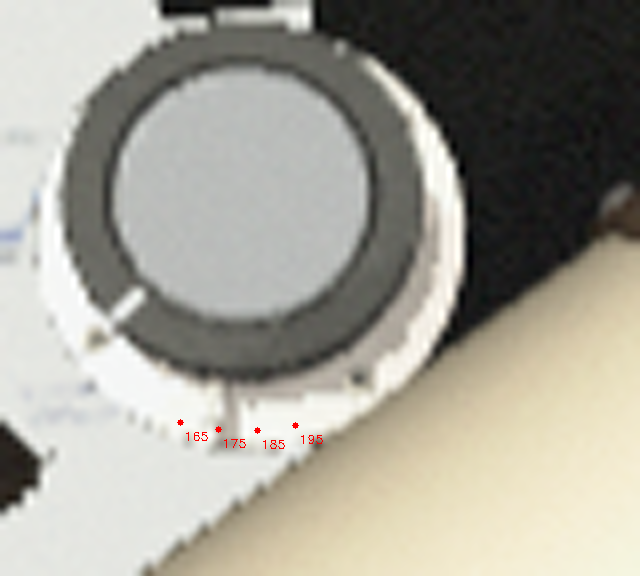

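```bash
python3 -m creep '[[0,7,20,0,-0.05],[0,15,40,0,-0.1],[0,22,60,-5,-0.15],[0,30,80,-10,-0.2],[0,38,100,-15,-0.24],[0,46,120,-20,-0.24],[0,54,140,-30,-0.24],[0,62,160,-40,-0.24]]'
python3 - <<'E'
from h import *
p=capture("wrist"); print(p["mtx"])
im=p["image"].copy(); cv2.imwrite("pics/w5.png",im)
for t,z in [("pointer",.0435),("ring_mark",.07),("ring_centre",.07),("holder",0)]:
    for m in mark_of(p,t)[:2]:
        X=ray(p,m["centre"],z)[:2]-C; print(t,round(m["confidence"],2),np.round(m["centre"]),np.degrees(np.arctan2(X[1],X[0])).round(1),np.hypot(*X).round(4))
E
```

```text
time_s: 4.1
tcp_pos: [0.508, 0.2988, 0.2414]
ee_rot: [[0.001, -0.182, 0.983], [-0.0, 0.983, 0.182], [-1.0, -0.0, 0.001]]
wrist_force: [0.2, -0.3, 0.3]
gripper_width: 0.007
[[328.2798286    0.         256.05497121]
 [  0.         328.2798286  187.43873535]
 [  0.           0.           1.        ]]
pointer 0.61 [299. 122.] 172.3 0.0702
ring_mark 0.61 [318. 161.] 140.0 0.0494
ring_centre 0.65 [277. 192.] -54.3 0.0014
holder 0.91 [275. 175.] 147.1 0.001
```

View pics/w5.png

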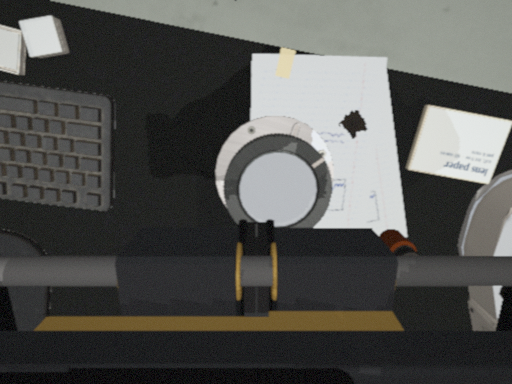

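```bash
python3 -m creep '[[0,-25,0,0,0.04],[0,-50,2,0,0.079],[0,-65,4,-20,0.079],[0,-65,4,-60,0.079],[0,-65,4,-100,0.079],[0,-65,4,-140,0.079],[0,-65,4,-165,0.079],[0,-65,4,-170,0.079]]'
python3 - <<'E'
from h import *
s=sense(); d=s["tcp_pos"][:2]-C; print(s["tcp_pos"],s["joints"],np.degrees(np.arctan2(d[1],d[0])),np.hypot(*d),s["wrist_force"])
p=capture("side"); cv2.imwrite("pics/s6.png",p["image"])
E
```

```text
time_s: 5.15
tcp_pos: [0.4413, 0.2995, 0.0698]
ee_rot: [[-0.003, -0.259, 0.966], [-0.005, 0.966, 0.259], [-1.0, -0.004, -0.004]]
wrist_force: [-0.2, -0.2, -0.5]
gripper_width: 0.006
[0.44128896 0.29951783 0.06976646] [ 5.16256651e+01  2.43767904e+01 -2.45611190e+01  6.58651636e-02
 -4.13808396e+01 -1.26693505e+02] -163.15563023895274 0.08276191123767294 [-0.19070731 -0.23318571 -0.45505854]
```

View pics/s6.png

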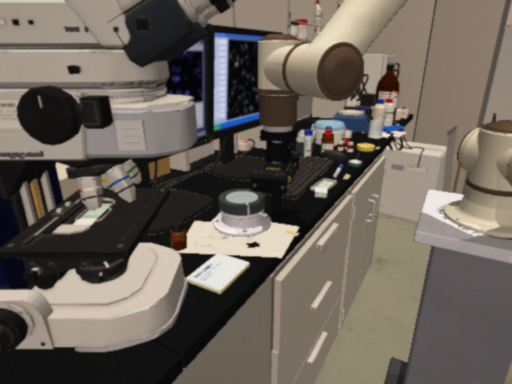

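```bash
python3 -m creep '[[0,4,1.2,0.5,0],[0,8,2.4,1,0],[0,11,3.3,1,0],[0,13,4,1,0],[0,14.5,4.4,1,0],[0,15.5,4.7,1,0],[0,16,4.8,1,0],[0,16,4.8,1,0]]'
```

```text
time_s: 6.0
tcp_pos: [0.458, 0.3051, 0.0717]
ee_rot: [[-0.001, -0.259, 0.966], [-0.003, 0.966, 0.259], [-1.0, -0.003, -0.002]]
wrist_force: [0.7, -0.4, 0.1]
gripper_width: 0.006
```

```bash
python3 -m creep '[[0,0.5,0.2,0,0],[0,1,0.3,0,0],[0,1.5,0.5,0,0],[0,2,0.6,0,0],[0,2.5,0.8,0,0],[0,3,0.9,0,0],[0,3,0.9,0,0],[0,3,0.9,0,0]]'
```

```text
time_s: 6.8
tcp_pos: [0.4586, 0.3046, 0.0715]
ee_rot: [[-0.006, -0.259, 0.966], [-0.007, 0.966, 0.259], [-1.0, -0.005, -0.008]]
wrist_force: [-9.6, -0.6, 7.2]
gripper_width: 0.005
```

```bash
cat > arc.py <<'E'
import sys
from h import *
step=float(sys.argv[1]); off=float(sys.argv[2]); r1=float(sys.argv[3]) if len(sys.argv)>3 else 64.7; n=int(sys.argv[4]) if len(sys.argv)>4 else 8
s=sense(); d=(s["tcp_pos"][:2]-C)*1000; f0=np.degrees(np.arctan2(d[1],d[0])); yaw=np.degrees(np.arctan2(s["ee_rot"][1][2],s["ee_rot"][0][2]))
ft=s["wrist_force"]; a=np.radians(f0)
print("t",s["time_s"],"phi",f0.round(1),"r",np.hypot(*d).round(1),"z",s["tcp_pos"][2].round(4),"yaw",yaw.round(1),"j6",s["joints"][5].round(0),"Fn",(ft[0]*np.cos(a)+ft[1]*np.sin(a)).round(1),"Ft",(-ft[0]*np.sin(a)+ft[1]*np.cos(a)).round(1),"Fz",ft[2].round(1))
err=(f0+180-yaw+180)%360-180
rows=[]
for k in range(1,9):
    k=min(k,n); b=np.radians(f0+step*k); t=(r1-off)*np.array([np.cos(b),np.sin(b)])-d
    rows.append([0,round(t[0],1),round(t[1],1),round((71.5-s["tcp_pos"][2]*1000)*1,1),round(np.radians(step*k+err*min(1,k/4)),3)])
print(rows)
E
python3 arc.py 5 2
```

```text
t 6.8 phi -163.0 r 64.7 z 0.0715 yaw 15.0 j6 -125.0 Fn 9.4 Ft -2.2 Fz 7.2
[[0, np.float64(3.7), np.float64(-4.6), np.float64(-0.0), np.float64(0.096)], [0, np.float64(6.0), np.float64(-9.6), np.float64(-0.0), np.float64(0.192)], [0, np.float64(8.7), np.float64(-14.3), np.float64(-0.0), np.float64(0.288)], [0, np.float64(11.8), np.float64(-18.8), np.float64(-0.0), np.float64(0.384)], [0, np.float64(15.3), np.float64(-23.0), np.float64(-0.0), np.float64(0.471)], [0, np.float64(19.1), np.float64(-26.9), np.float64(-0.0), np.float64(0.559)], [0, np.float64(23.3), np.float64(-30.5), np.float64(-0.0), np.float64(0.646)], [0, np.float64(27.7), np.float64(-33.7), np.float64(-0.0), np.float64(0.733)]]
```

```bash
sed -i 's/rows.append(\[0,/rows.append([0,*map(float,[/; s/,3)\])$/,3)])])/' arc.py
python3 -m creep '[[0,3.7,-4.6,0,0.096],[0,6,-9.6,0,0.192],[0,8.7,-14.3,0,0.288],[0,11.8,-18.8,0,0.384],[0,15.3,-23,0,0.471],[0,19.1,-26.9,0,0.559],[0,23.3,-30.5,0,0.646],[0,27.7,-33.7,0,0.733]]'
python3 arc.py 5 2; python3 - <<'E'
from h import *
for n in ["top","side"]:
    p=capture(n); print(n,line(p)); cv2.imwrite(f"pics/{n}7.png",cv2.resize(p["image"][140:270,180:300],None,fx=4.6,fy=4.6,interpolation=cv2.INTER_CUBIC))
E
```

```text
time_s: 7.6
tcp_pos: [0.485, 0.2686, 0.0714]
ee_rot: [[-0.004, -0.84, 0.542], [-0.014, 0.542, 0.84], [-1.0, -0.004, -0.013]]
wrist_force: [-3.5, -4.2, 3.8]
gripper_width: 0.007
t 7.6 phi -122.9 r 65.4 z 0.0714 yaw 57.2 j6 -79.0 Fn 5.4 Ft -0.6 Fz 3.8
[[0, 6.2, -0.5, 0.1, 0.087], [0, 11.1, -2.8, 0.1, 0.174], [0, 16.3, -4.7, 0.1, 0.261], [0, 21.5, -6.2, 0.1, 0.348], [0, 26.9, -7.2, 0.1, 0.435], [0, 32.4, -7.7, 0.1, 0.522], [0, 37.8, -7.7, 0.1, 0.61], [0, 43.3, -7.3, 0.1, 0.697]]
top (144.0, 250.7841796875, 219.23095703125, [144, 145, 143, 146, 142, 138, 147, 137, 136, 141, 148, 149])
side (179.7, 113.15625, 61.3203125, [181, 180, 179, 182, 178, 177, 176, 183, 175, 184, 174, 185])
```

View pics/side7.png

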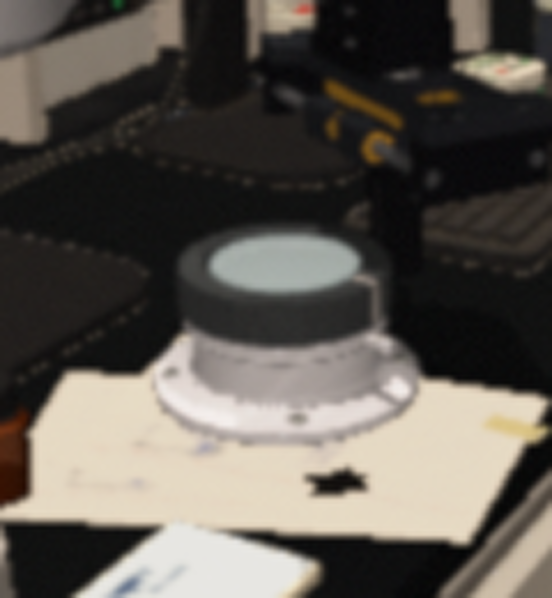

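View pics/top7.png

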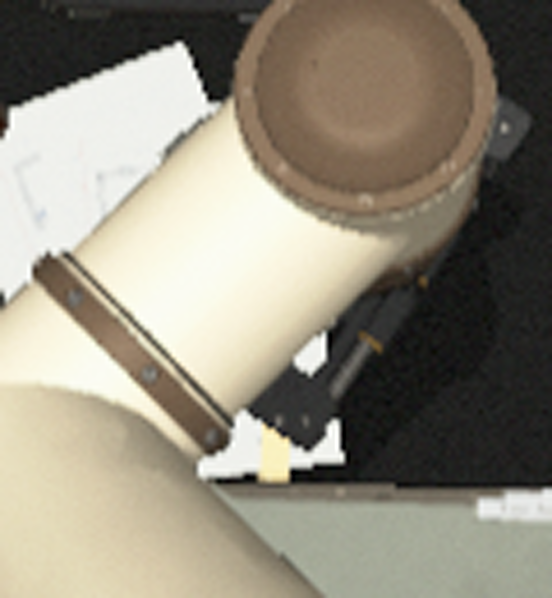

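The ring follows the finger (line 138° → about 179°, finger moved 40°), so the first meeting with the pointer is passed.

```bash
python3 -m creep '[[0,6.2,-0.5,0.1,0.087],[0,11.1,-2.8,0.1,0.174],[0,16.3,-4.7,0.1,0.261],[0,21.5,-6.2,0.1,0.348],[0,26.9,-7.2,0.1,0.435],[0,32.4,-7.7,0.1,0.522],[0,37.8,-7.7,0.1,0.61],[0,43.3,-7.3,0.1,0.697]]'
python3 arc.py 5 2
```

```text
time_s: 8.5
tcp_pos: [0.5282, 0.2579, 0.0714]
ee_rot: [[0.003, -0.992, -0.124], [-0.018, -0.124, 0.992], [-1.0, -0.001, -0.018]]
wrist_force: [0.9, -7.5, 4.0]
gripper_width: 0.001
t 8.5 phi -83.3 r 66.1 z 0.0714 yaw 97.1 j6 -36.0 Fn 7.5 Ft 0.0 Fz 4.0
[[0, 5.0, 4.2, 0.1, 0.086], [0, 10.3, 5.6, 0.1, 0.171], [0, 15.5, 7.4, 0.1, 0.257], [0, 20.5, 9.6, 0.1, 0.342], [0, 25.2, 12.3, 0.1, 0.43], [0, 29.8, 15.4, 0.1, 0.517], [0, 34.0, 18.8, 0.1, 0.604], [0, 37.9, 22.6, 0.1, 0.691]]
```

```bash
sed -i 's/^C=.*/C=np.array([.5203,.3223])/' h.py; python3 arc.py 5 2 65
```

```text
t 8.5 phi -83.0 r 64.9 z 0.0714 yaw 97.1 j6 -36.0 Fn 7.5 Ft -0.0 Fz 4.0
[[0, 5.2, 2.8, 0.1, 0.087], [0, 10.5, 4.2, 0.1, 0.174], [0, 15.7, 6.0, 0.1, 0.261], [0, 20.7, 8.3, 0.1, 0.348], [0, 25.5, 11.0, 0.1, 0.435], [0, 30.0, 14.1, 0.1, 0.522], [0, 34.2, 17.6, 0.1, 0.609], [0, 38.2, 21.5, 0.1, 0.697]]
```

```bash
python3 -m creep '[[0,5.2,2.6,0.1,0.087],[0,10.5,4.2,0.1,0.174],[0,15.7,6,0.1,0.261],[0,20.7,8.3,0.1,0.348],[0,25.5,11,0.1,0.435],[0,30,14.1,0.1,0.522],[0,34.2,17.6,0.1,0.609],[0,38.2,21.5,0.1,0.697]]'
python3 arc.py 5 2 65; python3 - <<'E'
from h import *
p=capture("side"); print(line(p))
M=np.load("micro.npy"); s=sense(); t=s["tcp_pos"]; j=np.radians(s["joints"][0]); print(s["joints"])
a=np.array([np.cos(j),np.sin(j)]); l=np.array([-a[1],a[0]])
d=M[:,:2]-t[:2]; L=d@l; F=d@a
m=(abs(F)<.05)&(M[:,2]<t[2]+.36)&(M[:,2]>t[2]+.18); print("gap beyond wrist end .225:",(L[m].min()-.225) if m.any() else None)
E
```

```text
time_s: 9.3
tcp_pos: [0.5685, 0.2774, 0.0717]
ee_rot: [[0.016, -0.679, -0.734], [-0.014, -0.734, 0.679], [-1.0, -0.001, -0.021]]
wrist_force: [6.0, -5.8, -1.2]
gripper_width: 0.01
t 9.3 phi -43.0 r 65.8 z 0.0717 yaw 137.2 j6 5.0 Fn 8.3 Ft -0.1 Fz -1.2
[[0, 1.5, 6.1, -0.2, 0.086], [0, 4.7, 10.6, -0.2, 0.173], [0, 7.5, 15.3, -0.2, 0.259], [0, 9.8, 20.3, -0.2, 0.346], [0, 11.7, 25.4, -0.2, 0.433], [0, 13.2, 30.7, -0.2, 0.52], [0, 14.2, 36.1, -0.2, 0.607], [0, 14.7, 41.6, -0.2, 0.695]]
(257.8, 73.734375, 43.46875, [258, 259, 257, 256, 255, 260, 261, 254, 100, 98, 99, 97])
[ 41.22207195  31.69137688 -10.92239748   1.64800247 -47.14859695
   5.07675832]
gap beyond wrist end .225: None
```

```bash
python3 -m creep '[[0,1.8,6.1,-0.2,0.086],[0,5,10.6,-0.2,0.173],[0,7.8,15.3,-0.2,0.259],[0,10.1,20.3,-0.2,0.346],[0,12,25.4,-0.2,0.433],[0,13.5,30.7,-0.2,0.52],[0,14.5,36.1,-0.2,0.607],[0,15,41.6,-0.2,0.695]]'
python3 arc.py 5 2 65
```

```text
time_s: 10.15
tcp_pos: [0.5869, 0.3201, 0.0718]
ee_rot: [[0.026, -0.044, -0.999], [0.002, -0.999, 0.044], [-1.0, -0.004, -0.026]]
wrist_force: [5.9, -2.6, -3.1]
gripper_width: 0.007
t 10.15 phi -1.9 r 66.7 z 0.0718 yaw 177.5 j6 44.0 Fn 5.9 Ft -2.4 Fz -3.1
[[0, -3.7, 5.6, -0.3, 0.09], [0, -4.3, 11.1, -0.3, 0.18], [0, -5.3, 16.5, -0.3, 0.27], [0, -6.7, 21.8, -0.3, 0.361], [0, -8.7, 26.9, -0.3, 0.448], [0, -11.1, 31.9, -0.3, 0.535], [0, -13.9, 36.6, -0.3, 0.622], [0, -17.1, 41.1, -0.3, 0.71]]
```

```bash
sed -i 's/^C=.*/C=np.array([.5218,.3225])/' h.py
python3 -m creep '[[0,8,0,0,0],[0,15,-1,5,0],[0,15,-2,40,-0.14],[0,15,-3,75,-0.28],[0,0,-4,80,-0.42],[0,-15,-5,80,-0.56],[0,-30,-7,80,-0.7],[0,-45,-9,80,-0.84]]'
python3 -m creep '[[0,-15,-1,0,-0.14],[0,-30,-3,0,-0.28],[0,-45,-5,0,-0.42],[0,-60,-7,0,-0.56],[0,-75,-9,0,-0.7],[0,-90,-11,0,-0.84],[0,-95,-12,0,-0.98],[0,-98,-12,0,-1.12]]'
python3 arc.py 5 2 65; python3 - <<'E'
from h import *
for n in ["top","side"]: 
  p=capture(n); print(line(p)); cv2.imwrite(f"pics/{n}8.png",cv2.resize(p["image"][140:270,180:300],None,fx=4.6,fy=4.6,interpolation=cv2.INTER_CUBIC))
E
```

```text
time_s: 10.95
tcp_pos: [0.5418, 0.3107, 0.1523]
ee_rot: [[0.02, -0.778, -0.627], [-0.018, -0.628, 0.778], [-1.0, -0.004, -0.026]]
wrist_force: [-0.3, 0.2, 1.3]
gripper_width: 0.002
time_s: 11.75
tcp_pos: [0.4436, 0.2985, 0.1529]
ee_rot: [[-0.007, -0.901, 0.434], [-0.025, 0.434, 0.901], [-1.0, -0.004, -0.026]]
wrist_force: [0.3, 0.2, 0.9]
gripper_width: 0.004
t 11.75 phi -163.0 r 81.8 z 0.1529 yaw 64.3 j6 -78.0 Fn -0.3 Ft -0.1 Fz 0.9
[[0, 19.8, 0.3, -81.4, -0.119], [0, 22.1, -4.7, -81.4, -0.238], [0, 24.8, -9.5, -81.4, -0.357], [0, 27.9, -14.0, -81.4, -0.476], [0, 31.4, -18.2, -81.4, -0.388], [0, 35.2, -22.1, -81.4, -0.301], [0, 39.4, -25.7, -81.4, -0.214], [0, 43.9, -28.9, -81.4, -0.127]]
(178.0, 134.58984375, 124.0, [178, 179, 252, 177, 251, 173, 249, 172, 170, 171, 174, 250])
(298.3, 132.99609375, 60.5390625, [299, 298, 297, 300, 296, 301, 295, 302, 294, 303, 138, 144])
```

View pics/side8.png

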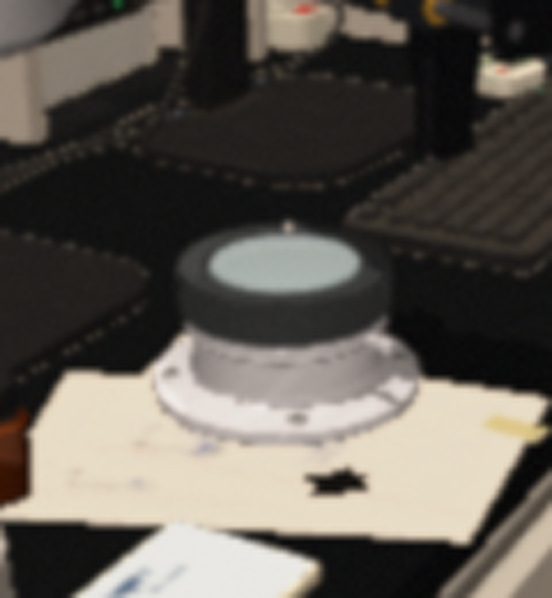

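View pics/top8.png

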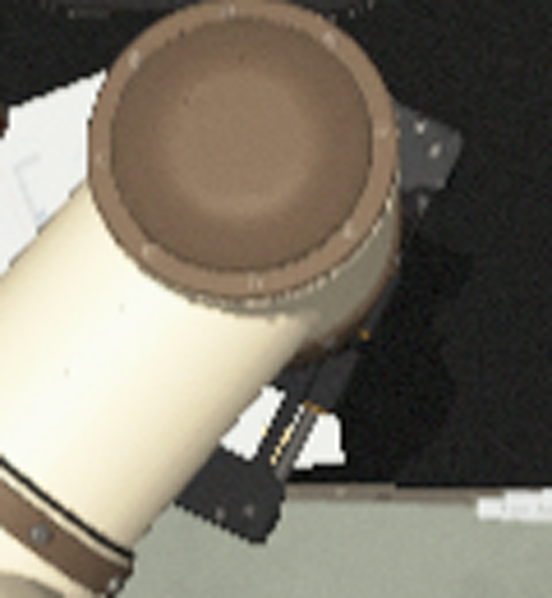

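```bash
python3 -m creep '[[0,0,0,-5,-0.14],[0,0,0,-15,-0.28],[0,0,0,-30,-0.42],[0,0,0,-45,-0.56],[0,0,0,-60,-0.7],[0,0,0,-75,-0.82],[0,0,0,-81,-0.82],[0,0,0,-81,-0.82]]'
python3 arc.py 0 2.5 65.2
```

```text
time_s: 12.65
tcp_pos: [0.444, 0.2983, 0.0712]
ee_rot: [[-0.024, -0.307, 0.951], [-0.013, 0.952, 0.307], [-1.0, -0.005, -0.027]]
wrist_force: [-0.6, -0.3, -0.1]
gripper_width: 0.007
t 12.65 phi -162.7 r 81.5 z 0.0712 yaw 17.9 j6 -122.0 Fn 0.7 Ft 0.1 Fz -0.1
[[0, 17.9, 5.6, 0.3, -0.003], [0, 17.9, 5.6, 0.3, -0.005], [0, 17.9, 5.6, 0.3, -0.008], [0, 17.9, 5.6, 0.3, -0.011], [0, 17.9, 5.6, 0.3, -0.011], [0, 17.9, 5.6, 0.3, -0.011], [0, 17.9, 5.6, 0.3, -0.011], [0, 17.9, 5.6, 0.3, -0.011]]
```

```bash
python3 -m creep '[[0,5,1.5,0,0],[0,10,3,0,0],[0,13,4,0,0],[0,15,4.6,0,0],[0,16,4.9,0,0],[0,17,5.2,0,0],[0,18,5.5,0,0],[0,18,5.5,0,0]]'
python3 arc.py 5 2 65.2
```

```text
time_s: 13.45
tcp_pos: [0.4596, 0.3022, 0.0713]
ee_rot: [[-0.029, -0.307, 0.951], [-0.017, 0.952, 0.306], [-0.999, -0.007, -0.033]]
wrist_force: [-8.2, -1.9, 7.4]
gripper_width: 0.008
t 13.45 phi -161.9 r 65.4 z 0.0713 yaw 17.9 j6 -121.0 Fn 8.4 Ft -0.7 Fz 7.4
[[0, 4.0, -4.5, 0.2, 0.088], [0, 6.4, -9.5, 0.2, 0.176], [0, 9.2, -14.2, 0.2, 0.265], [0, 12.4, -18.7, 0.2, 0.353], [0, 16.0, -22.9, 0.2, 0.44], [0, 19.9, -26.7, 0.2, 0.527], [0, 24.2, -30.2, 0.2, 0.614], [0, 28.7, -33.4, 0.2, 0.702]]
```

```bash
python3 -m creep '[[0,4,-4.5,0.2,0.088],[0,6.4,-9.5,0.2,0.176],[0,9.2,-14.2,0.2,0.265],[0,12.4,-18.7,0.2,0.353],[0,16,-22.9,0.2,0.44],[0,19.9,-26.7,0.2,0.527],[0,24.2,-30.2,0.2,0.614],[0,28.7,-33.4,0.2,0.702]]'
python3 arc.py 5 2.2 65.2
```

```text
time_s: 14.25
tcp_pos: [0.4872, 0.2673, 0.0714]
ee_rot: [[-0.014, -0.851, 0.525], [-0.034, 0.525, 0.85], [-0.999, -0.007, -0.036]]
wrist_force: [-3.5, -2.2, 3.0]
gripper_width: 0.007
t 14.25 phi -122.0 r 65.2 z 0.0714 yaw 58.3 j6 -78.0 Fn 3.8 Ft -1.8 Fz 3.0
[[0, 5.9, -0.9, 0.1, 0.086], [0, 10.9, -3.2, 0.1, 0.172], [0, 16.1, -5.0, 0.1, 0.258], [0, 21.4, -6.4, 0.1, 0.344], [0, 26.8, -7.3, 0.1, 0.431], [0, 32.3, -7.7, 0.1, 0.518], [0, 37.8, -7.7, 0.1, 0.605], [0, 43.3, -7.2, 0.1, 0.693]]
```

```bash
python3 -m creep '[[0,6.2,-0.4,0.1,0.086],[0,11.1,-2.6,0.1,0.172],[0,16.3,-4.4,0.1,0.258],[0,21.6,-5.8,0.1,0.344],[0,26.9,-6.7,0.1,0.431],[0,32.3,-7.1,0.1,0.518],[0,37.8,-7.1,0.1,0.605],[0,43.2,-6.6,0.1,0.693]]'
python3 arc.py 5 2.2 65.2
```

```text
time_s: 15.05
tcp_pos: [0.53, 0.2582, 0.0714]
ee_rot: [[0.009, -0.99, -0.142], [-0.039, -0.142, 0.989], [-0.999, -0.003, -0.04]]
wrist_force: [0.7, -5.5, 1.7]
gripper_width: 0.007
t 15.05 phi -82.8 r 64.8 z 0.0714 yaw 98.2 j6 -37.0 Fn 5.5 Ft -0.0 Fz 1.7
[[0, 5.2, 2.7, 0.1, 0.083], [0, 10.5, 4.1, 0.1, 0.166], [0, 15.7, 6.0, 0.1, 0.249], [0, 20.7, 8.3, 0.1, 0.333], [0, 25.4, 11.0, 0.1, 0.42], [0, 30.0, 14.1, 0.1, 0.507], [0, 34.2, 17.6, 0.1, 0.594], [0, 38.1, 21.5, 0.1, 0.682]]
```

```bash
python3 -m creep '[[0,5.2,2.9,0.1,0.083],[0,10.4,4.4,0.1,0.166],[0,15.5,6.3,0.1,0.249],[0,20.5,8.6,0.1,0.333],[0,25.2,11.3,0.1,0.42],[0,29.7,14.4,0.1,0.507],[0,33.9,17.9,0.1,0.594],[0,37.8,21.7,0.1,0.682]]'
python3 arc.py 5 2.2 65.2; python3 - <<'E'
from h import *
for n in ["top","side"]: 
  p=capture(n); print(line(p)); cv2.imwrite(f"pics/{n}9.png",cv2.resize(p["image"][140:270,180:300],None,fx=4.6,fy=4.6,interpolation=cv2.INTER_CUBIC))
E
```

```text
time_s: 15.85
tcp_pos: [0.5691, 0.2782, 0.0716]
ee_rot: [[0.033, -0.676, -0.736], [-0.027, -0.737, 0.676], [-0.999, -0.003, -0.042]]
wrist_force: [5.2, -5.3, 0.0]
gripper_width: 0.005
t 15.85 phi -43.1 r 64.8 z 0.0716 yaw 137.5 j6 3.0 Fn 7.4 Ft -0.3 Fz 0.0
[[0, 2.3, 5.4, -0.1, 0.085], [0, 5.5, 9.9, -0.1, 0.17], [0, 8.3, 14.6, -0.1, 0.254], [0, 10.6, 19.6, -0.1, 0.339], [0, 12.6, 24.7, -0.1, 0.426], [0, 14.1, 30.0, -0.1, 0.514], [0, 15.1, 35.4, -0.1, 0.601], [0, 15.6, 40.9, -0.1, 0.688]]
(48.0, 235.8125, 80.857421875, [48, 49, 50, 51, 47, 43, 44, 46, 42, 52, 45, 36])
(59.7, 114.625, 39.8876953125, [60, 59, 58, 61, 57, 62, 56, 63, 55, 64, 54, 65])
```

View pics/side9.png

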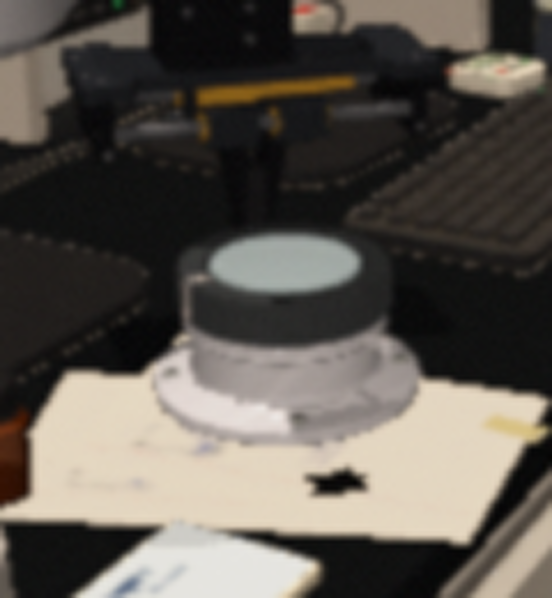

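```bash

python3 -m creep '[[0,6,-5.5,0,0],[0,11,-10,5,0],[0,10,-10,40,-0.14],[0,5,-8,75,-0.28],[0,-10,-5,80,-0.42],[0,-25,-2,80,-0.56],[0,-40,1,80,-0.7],[0,-55,4,80,-0.84]]'
python3 -m creep '[[0,-15,3,0,-0.14],[0,-30,6,0,-0.28],[0,-45,9,0,-0.42],[0,-60,13,0,-0.56],[0,-70,16,0,-0.7],[0,-70.5,16,-10,-0.84],[0,-70.5,16,-20,-0.98],[0,-70.5,16,-35,-1.12]]'
python3 arc.py 0 -17 65; python3 - <<'E'
from h import *
p=capture("side"); print(line(p))
E
```

```text
time_s: 16.75
tcp_pos: [0.5144, 0.283, 0.1523]
ee_rot: [[0.004, -1.0, 0.019], [-0.042, 0.019, 0.999], [-0.999, -0.005, -0.042]]
wrist_force: [-0.4, 0.2, -0.0]
gripper_width: 0.006
time_s: 17.55
tcp_pos: [0.4446, 0.2997, 0.1182]
ee_rot: [[-0.034, -0.414, 0.91], [-0.019, 0.91, 0.413], [-0.999, -0.004, -0.039]]
wrist_force: [0.0, -0.7, -0.6]
gripper_width: 0.004
t 17.55 phi -163.6 r 80.5 z 0.1182 yaw 24.4 j6 -116.0 Fn 0.2 Ft 0.7 Fz -0.6
[[0, -1.4, -0.4, -46.7, -0.035], [0, -1.4, -0.4, -46.7, -0.07], [0, -1.4, -0.4, -46.7, -0.104], [0, -1.4, -0.4, -46.7, -0.139], [0, -1.4, -0.4, -46.7, -0.139], [0, -1.4, -0.4, -46.7, -0.139], [0, -1.4, -0.4, -46.7, -0.139], [0, -1.4, -0.4, -46.7, -0.139]]
(58.4, 123.498046875, 63.1064453125, [58, 59, 57, 60, 61, 56, 62, 55, 63, 54, 64, 53])
```

```bash

python3 -m creep '[[0,-1,0,-12,-0.05],[0,-1,0,-24,-0.1],[0,-1,0,-36,-0.13],[0,-1,0,-46.5,-0.13],[0,-1,0,-46.5,-0.13],[0,3,1.2,-46.5,-0.13],[0,7,2.4,-46.5,-0.13],[0,10,3.3,-46.5,-0.13]]'
python3 arc.py 0 2.5 65.2
```

```text
time_s: 18.4
tcp_pos: [0.4541, 0.3022, 0.0694]
ee_rot: [[-0.04, -0.288, 0.957], [-0.017, 0.958, 0.287], [-0.999, -0.004, -0.043]]
wrist_force: [0.7, -0.3, 0.3]
gripper_width: 0.001
t 18.4 phi -163.3 r 70.7 z 0.0694 yaw 16.7 j6 -122.0 Fn -0.5 Ft 0.5 Fz 0.3
[[0, 7.7, 2.3, 2.1, -0.0], [0, 7.7, 2.3, 2.1, -0.0], [0, 7.7, 2.3, 2.1, -0.0], [0, 7.7, 2.3, 2.1, -0.0], [0, 7.7, 2.3, 2.1, -0.0], [0, 7.7, 2.3, 2.1, -0.0], [0, 7.7, 2.3, 2.1, -0.0], [0, 7.7, 2.3, 2.1, -0.0]]
```

```bash

python3 -m creep '[[0,1,0.3,2,0],[0,3,0.9,2,0],[0,4.5,1.4,2,0],[0,5.5,1.7,2,0],[0,6.5,2,2,0],[0,7.2,2.2,2,0],[0,7.7,2.3,2,0],[0,7.7,2.3,2,0]]'
python3 arc.py 5 2 65.2
```

```text
time_s: 19.2
tcp_pos: [0.4594, 0.3031, 0.0714]
ee_rot: [[-0.045, -0.287, 0.957], [-0.02, 0.958, 0.287], [-0.999, -0.006, -0.049]]
wrist_force: [-8.0, -0.3, 7.8]
gripper_width: 0.004
t 19.2 phi -162.7 r 65.4 z 0.0714 yaw 16.7 j6 -122.0 Fn 7.8 Ft -2.1 Fz 7.8
[[0, 3.9, -4.5, 0.1, 0.09], [0, 6.2, -9.6, 0.1, 0.18], [0, 9.0, -14.3, 0.1, 0.27], [0, 12.1, -18.9, 0.1, 0.36], [0, 15.7, -23.1, 0.1, 0.447], [0, 19.5, -27.0, 0.1, 0.534], [0, 23.8, -30.6, 0.1, 0.621], [0, 28.3, -33.8, 0.1, 0.709]]
```

```bash
python3 -m creep '[[0,3.9,-4.5,0.1,0.09],[0,6.3,-9.4,0.1,0.18],[0,9.2,-14.1,0.1,0.27],[0,12.3,-18.6,0.1,0.36],[0,15.9,-22.8,0.1,0.447],[0,19.7,-26.7,0.1,0.534],[0,24,-30.2,0.1,0.621],[0,28.5,-33.4,0.1,0.709]]'
python3 arc.py 5 2.8 65.2
```

```text
time_s: 20.0
tcp_pos: [0.4866, 0.2678, 0.0714]
ee_rot: [[-0.024, -0.844, 0.537], [-0.048, 0.537, 0.842], [-0.999, -0.006, -0.053]]
wrist_force: [-3.5, -2.8, 3.7]
gripper_width: 0.003
t 20.0 phi -122.7 r 65.1 z 0.0714 yaw 57.5 j6 -79.0 Fn 4.3 Ft -1.5 Fz 3.7
[[0, 6.1, -0.5, 0.1, 0.086], [0, 11.1, -2.8, 0.1, 0.172], [0, 16.2, -4.7, 0.1, 0.259], [0, 21.4, -6.1, 0.1, 0.345], [0, 26.8, -7.1, 0.1, 0.432], [0, 32.2, -7.6, 0.1, 0.519], [0, 37.6, -7.6, 0.1, 0.607], [0, 43.1, -7.2, 0.1, 0.694]]
```

```bash
python3 -m creep '[[0,6.1,-0.5,0.1,0.086],[0,11.1,-2.8,0.1,0.172],[0,16.2,-4.7,0.1,0.259],[0,21.4,-6.1,0.1,0.345],[0,26.8,-7.1,0.1,0.432],[0,32.2,-7.5,0.1,0.519],[0,37.6,-7.5,0.1,0.607],[0,43.1,-7,0.1,0.694]]'
python3 arc.py 5 2.3 65.2; python3 - <<'E'
from h import *
p=capture("side"); print(line(p))
E
```

```text
time_s: 20.8
tcp_pos: [0.5291, 0.2582, 0.0714]
ee_rot: [[0.009, -0.992, -0.129], [-0.057, -0.13, 0.99], [-0.998, -0.002, -0.058]]
wrist_force: [-0.7, -5.8, 3.5]
gripper_width: 0.004
t 20.8 phi -83.5 r 64.7 z 0.0714 yaw 97.5 j6 -38.0 Fn 5.6 Ft -1.4 Fz 3.5
[[0, 5.2, 2.7, 0.1, 0.083], [0, 10.5, 4.0, 0.1, 0.166], [0, 15.7, 5.8, 0.1, 0.249], [0, 20.7, 8.0, 0.1, 0.332], [0, 25.5, 10.7, 0.1, 0.42], [0, 30.1, 13.8, 0.1, 0.507], [0, 34.4, 17.2, 0.1, 0.594], [0, 38.3, 21.0, 0.1, 0.681]]
(139.1, 146.22265625, 52.33984375, [139, 138, 140, 141, 137, 142, 136, 143, 135, 144, 134, 145])
```

```bash
python3 -m creep '[[0,5.2,2.7,0.1,0.083],[0,10.5,4,0.1,0.166],[0,15.7,5.8,0.1,0.249],[0,20.7,8,0.1,0.332],[0,25.5,10.7,0.1,0.42],[0,30.1,13.8,0.1,0.507],[0,32.7,15.8,0.1,0.56],[0,32.7,15.8,0.1,0.56]]'
python3 arc.py 5 2.3 65.2; python3 - <<'E'
from h import *
p=capture("side"); print(line(p))
E
python3 -m creep '[[0,4,-5,0,0],[0,9,-12,0,0],[0,12,-16,10,0],[0,12,-16,40,0],[0,12,-16,70,0],[0,12,-20,110,0],[0,12,-20,150,0],[0,12,-20,170,0]]'
```

```text
time_s: 21.65
tcp_pos: [0.5637, 0.2732, 0.0716]
ee_rot: [[0.04, -0.769, -0.638], [-0.044, -0.639, 0.768], [-0.998, -0.003, -0.059]]
wrist_force: [3.4, -4.7, 0.2]
gripper_width: 0.004
t 21.65 phi -49.7 r 64.7 z 0.0716 yaw 129.7 j6 -6.0 Fn 5.8 Ft -0.4 Fz 0.2
[[0, 2.8, 5.1, -0.1, 0.09], [0, 6.5, 9.2, -0.1, 0.18], [0, 9.9, 13.6, -0.1, 0.27], [0, 12.8, 18.2, -0.1, 0.36], [0, 15.3, 23.1, -0.1, 0.447], [0, 17.4, 28.2, -0.1, 0.534], [0, 19.0, 33.4, -0.1, 0.622], [0, 20.1, 38.8, -0.1, 0.709]]
(173.3, 87.759765625, 47.984375, [174, 173, 172, 175, 171, 176, 170, 177, 169, 178, 114, 115])
time_s: 22.5
tcp_pos: [0.5771, 0.2536, 0.2472]
ee_rot: [[0.047, -0.77, -0.637], [-0.039, -0.638, 0.769], [-0.998, -0.011, -0.06]]
wrist_force: [0.9, 0.2, 0.5]
gripper_width: 0.005
```

Line reads 173° against a pointer at about 172°, and the finger is clear. I'll move the arm aside to check from above.

```bash
python3 -m creep '[[0,0,-40,0,0],[0,0,-80,0,0],[0,0,-120,0,0],[0,0,-160,0,0],[0,0,-200,0,0],[0,0,-240,0,0],[0,0,-280,0,0],[0,0,-320,0,0]]' | head -2
python3 - <<'E'
from h import *
for n in ["top","side"]:
    p=capture(n); print(n,line(p),line(p,c=np.array([.5205,.3235]))[0])
    for t,z in [("pointer",.0435),("ring_mark",.07),("oil_bottle",0),("lens_tissue",0),("cover_glass_box",0)]:
        for m in mark_of(p,t)[:1]:
            X=ray(p,m["centre"],z)[:2]; d=X-C; print(t,round(m["confidence"],2),X.round(4),np.degrees(np.arctan2(d[1],d[0])).round(1),np.hypot(*d).round(4))
    cv2.imwrite(f"pics/{n}10.png",cv2.resize(p["image"][140:270,160:300],None,fx=4.6,fy=4.6,interpolation=cv2.INTER_CUBIC))
E
```

```text
time_s: 23.3
tcp_pos: [0.577, -0.0681, 0.2483]
top (170.6, 225.40625, 108.4833984375, [170, 171, 172, 169, 173, 168, 174, 167, 175, 166, 165, 164]) 171.6
pointer 0.94 [0.4527 0.3327] 171.6 0.0698
ring_mark 0.61 [0.4676 0.3285] 173.7 0.0545
oil_bottle 0.74 [0.5865 0.4898] 68.9 0.1793
lens_tissue 0.83 [0.4488 0.5201] 110.3 0.2107
cover_glass_box 0.52 [0.4151 0.0587] -112.0 0.2845
side (173.9, 140.173828125, 66.0478515625, [174, 173, 172, 175, 171, 176, 170, 177, 178, 169, 179, 168]) 174.4
pointer 0.59 [0.4573 0.3309] 172.6 0.0651
ring_mark 0.78 [0.4667 0.3334] 168.8 0.0562
oil_bottle 0.94 [0.5829 0.4814] 69.0 0.1702
lens_tissue 0.6 [0.4431 0.5269] 111.1 0.219
cover_glass_box 0.66 [0.4496 0.5224] 109.9 0.2126
```

View pics/top10.png

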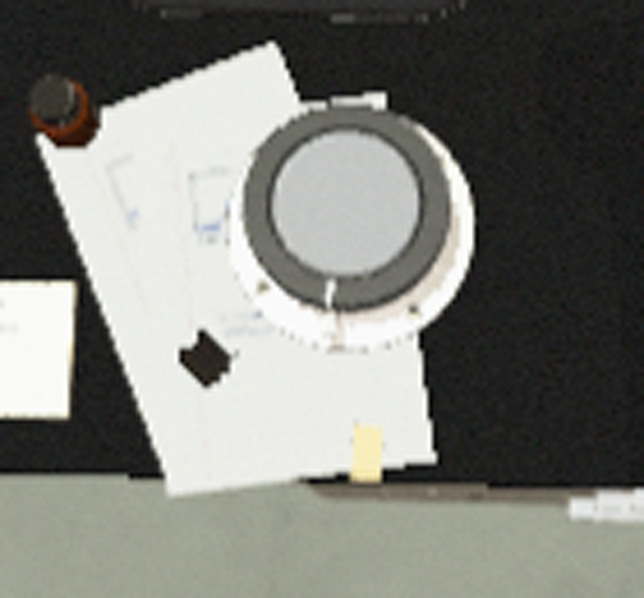

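View pics/side10.png

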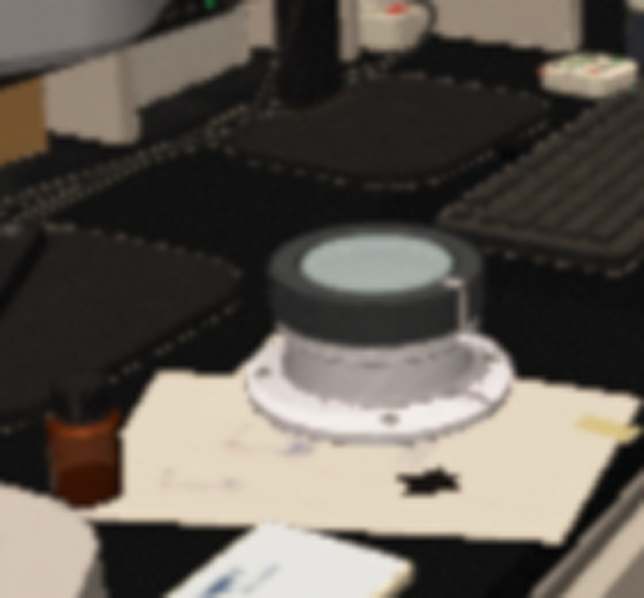

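The top picture shows the white line at (330,293) pointing at the pointer at (330–340,330). Both cameras put the line within about 3° of the pointer, and the bottle, booklet and box are where they were. I'm handing it in.

```bash
python3 -c "
from station import *
print(finish_job())"
```

```text
the job is handed in; nothing more can be done
None
```

I loosened the ring by about 395° anticlockwise, and its white line now sits at the pointer for the second time. I did it with the shut fingertips against the rim, in three strokes (about 160°, 120° and 114°), pressing with roughly 4–9 N. Between strokes I lifted off and turned the tool back.

**Line position:** the line went from 138° past the pointer at about 172° and on through 298°, 58° and 139°. In the last check it read 171° from the top camera and 174° from the side camera, with the pointer at about 172°. The trained network's own readings of the line were a little looser (174° and 169°), but well inside the 15° allowed.

**Lens and bystanders:** none of my moves brought the fingers nearer the lens than about 50 mm above its crown. The top camera's positions for the bottle, booklet and box match the first ones within 5 mm. The side camera's network confused the box with the booklet, so the box's position rests on the top view alone.

**Other checks:**
- No wrist force reading, all taken at the ends of moves, exceeded about 12 N.
- The robot's clock showed 23.3 s after the last move, and the arm was well clear.
- The tool gradually tilted by about 3° over the strokes, with no visible effect.

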